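# Clamp a stone specimen to its carrier plate

## Robot

A 6-joint arm with a two-finger parallel gripper is mounted at the origin on the work surface. World frame = base frame: x ahead of the robot, y to its left, z up, the work surface at z = 0. Lengths are in m, angles in rad, forces in N, time in s.
With the tool pointing down it reaches from about 0.35 to 0.775 m from the base axis. Payload 5.5 kg.
Tool frame: the origin (TCP) lies midway between the tips of the shut fingers; the grasp point (between the pads) lies 19 mm behind it (env.tcp_to_grasp is the distance from the TCP to the grasp point, in m); z points along the fingers, y is the direction in which the jaws open and shut (so a half turn about z gives the same grasp; the last joint's range is limited). The gripper opens to 85 mm and grips with 20 to 120 N. Pads are 22 mm wide; open, the fingers measure 114 mm over their backs; the gripper's body (76 mm by 85 mm) begins 54 mm behind the grasp point. The pads swing forward as they close: fully open they stand 13 mm farther back than shut.
Start: joints at [1.074, 0.313, 0.046, 1.304, 0, 1.431], TCP at [0.201, 0.539, 0.231] pointing down, gripper open.
Joint ranges: [-2.76, 2.76], [-0.86, 1.69], [-1.03, 1.26], [-2.2, 2.34], [-1.47, 1.5], [-3.14, 3.14]. Speed limits (rad/s): [2.57, 2.57, 3.14, 3.14, 3.14, 3.14].

## Interface

Orientations are given as a unit quaternion [w, x, y, z].
In Python, from workcell import get_state, viewer, hand_in, finder, env gives the robot as it stands.
- The arm moves only by the tool arm_command, never from a script. Its argument "motion" is a list of rows, each an object of numbers: "x", "y", "z": the shift along the tool's x, y, z in mm; "rx", "ry", "rz": the turn, a rotation vector about the tool's x, y, z in degrees; "hand": the closure, from -1 (fully open) to 1 (shut). A call has 1 to 10 rows; each row is the pose to reach, as a shift and turn from the pose commanded when the call began, along the tool's axes at that moment; what a row does not reach only later rows make up. A row lasts 1/8 s, in which the tool goes at most 62.5 mm and 10.7 degrees, less where a joint would pass 70% of its speed; a pose out of reach is approached as far as the arm can. A call with a gripper value outside its range is refused whole. The fingers move at their own pace and stop on an object; "force" is the grip in N (left out, the last holds). Time passes only in rows, so rows that repeat a pose let the fingers close. It gives the time, the measured TCP pose, the force and the opening at its end, in the units of the state.
- get_state(): the state, without advancing time (a new reading comes with each control period).
- viewer.read_camera(name): name is "side" or "top"; returns a dict with "image" (480x640x3 uint8, red, green, blue), "z_map" (480x640 float32, m along the optical axis (not along the pixel's ray), 0 where there is no reading), "intrinsics" (3x3 intrinsics, pixels), "rvec" (rotation vector, rad) and "tvec" (3), from world to camera coordinates, as OpenCV has them. Camera axes: x right, y down, z forward; pixel columns grow to the right and rows downward; lengths in m; the calibration is good to about 2 mm. A picture is of the moment at which its call begins.
- hand_in(): hands the job in, once; it reports no verdict.
Trained networks look in a picture, given as the dict that the camera call returned (one of the last four; its "shot" number tells which), for a name from the list of things; names that differ only in an ending like _2 or _b are one class to them, and where a whole thing is asked for, a point or a joint stands for the part that bears it (a point fixed in the world has none). Each returns a list of dicts, best first, with "score" (0 to 1); they miss things now and then, are a little off and sometimes report something else, mostly with a low value. They report only what shows in the picture. A call takes as long as a camera call.
- finder.find_in(picture, query): "at" ([column, row] in pixels, amid what is visible of it).
- finder.masks_of(picture, query): "region" (480x640 bool, what is visible of it) and "at" ([column, row] in pixels, amid what is visible of it).
The state is a dict: "clock": time; "joint_pos": joint angles; "qvel": joint speeds; "tau": joint torques, N m; "tcp_pos": TCP position; "orientation": TCP orientation; "wrist_force": force on the tool from outside, world axes, zero at the start; "ft_torque": the same for the moment, N m; "finger_gap": finger opening in m.
Only numpy, scipy, OpenCV 4.12 (cv2) and the standard library are available. Lean on these libraries where they do the work, as an engineer would, in place of code of your own. Each camera call takes 0.05 s, during which the arm holds its last target.

## Task

Take the square stone block from the specimen tray, stand it upright on the clamp's base plate between the jaws, centred in front of the carrier plate, and let go of it. Then pump the clamp's trigger, moving the jaw by nothing but the trigger, until the sprung pad presses the stone flat against the carrier with the pad's spring about half compressed; never drive the pad right home, that would crack the stone. Leave everything else as it is, and finish still holding the trigger squeezed, so that this pressure stays on.

Things in the scene. Friction and masses are not known exactly. Their poses are not given: they have to be found in the camera images.
- clamp: one-hand ratchet bar clamp lying on its side, bolted down by an aluminium base plate (x -43 to 107, y -175 to 135 mm, top 8 mm above the table). Axes: z up, +y along the bar from the drawn jaw to the grip, +x towards the jaws' ends. Origin on the table under the bar, level in y with the fixed jaw's front face. Black head x -32 to 34, y 14 to 126, 51 high; fixed jaw x 0 to 100, y 0 to 20, 59 high
- slot (a point): where the block is to stand: point on top of the base plate (8 mm above the table), centred in x on the carrier plate and the pad; in the clamp's axes x 70, y -33 mm. A 38 mm block centred here is 6 mm clear of the carrier's face. Axes as the clamp's
- carrier (a point): flat steel carrier plate with a pale bonding film, 44 x 44 mm, 8 thick, held on the fixed jaw; this point is the centre of its exposed face, 33 mm above the table; that face looks along the clamp's -y; axes as the clamp's
- bar: sliding steel rack bar (20 mm wide in x, 8 thick, middle 34 above the table) with the drawn black jaw at its -y end, 59 mm high. It slides only along the clamp's y, towards the carrier (+y) at each squeeze. Origin on the bar's centre line, axes as the clamp's; jaw block x -16 to 100, y -150 to -128 from this origin
- pad: rubber-faced square pressure pad, 36 x 36 mm, on the drawn jaw, facing the carrier; origin at the centre of its face, 34 mm above the table. At the start its face is 56 to 80 mm from the carrier's
- spring (a joint): how far the pad is pushed back into the drawn jaw against its coil spring, in m: 0 free, 0.012 right home. 1.5 N per mm; half compressed is 0.006
- trigger (a joint): trigger angle in rad: 0 at rest, 0.29 at its stop; springs back. A squeeze from rest idles for up to 0.1 rad until the drive pawl meets a saw tooth (4.5 mm apart); then the jaw moves 1 mm per 2.3 mm of lever. A full squeeze (0.28 or more) and full release draws the jaw 9 mm, a shorter one less. When let go under load the bar slips back about 3 mm, so pressure is lost; it cannot be wound back
- lever: black finger piece of the trigger: rounded bar 70 mm along the clamp's x, 14 thick in y, 24 tall; origin at its middle, 34 mm above the table, at rest at clamp x -76, y 35 mm. Squeezed it moves 29 mm along +y, taking 4 to 13 N, about a pin at clamp x 24, y 45. Push its -y side with shut fingers, or pinch it. The fixed black grip behind it: x -143 to -28, y 100 to 128, 20 to 48 high
- block: the square block of grey-brown stone, 38 x 38 mm and 50 tall, about 0.17 kg; origin at the centre of its underside, z up. In the tray at the start, in any of three places
- tray: shallow white specimen tray, 250 (its x) x 170 mm, walls 12 high, fixed; the floor is 4 mm above the table; origin at the centre of its underside. The block and the two round plugs stand in a row along its x, 75 mm apart
- plug_a: round stone core plug, 30 mm diameter, 46 tall, in the tray; leave it
- plug_b: round stone core plug, 38 mm diameter, 38 tall, in the tray; leave it
- slab: thin stone slab 46 x 28 x 8 mm on the table; leave it
- post: steel pillar post, 25 mm diameter, 83 tall; leave it
- bottle: amber bottle, 48 mm diameter, 110 tall; leave it
- driver: black screwdriver 170 mm long, lying; leave it
- loupe: black eyeglass loupe, 38 mm diameter, 34 tall; leave it
- dish: clear covered dish, 94 mm diameter, 15 tall; leave it

How it is judged:
By the outcome, as a careful person would: the job done as asked, in the order asked, and still so for the second after the job is handed in, while the arm keeps its last pose, push and grip.
It also fails if it takes over 61 s, if anything falls off the work surface, if the arm or the gripper's body presses on something with over 40 N, if the wrist force passes 120 N, or if a joint passes its speed limit or range.

## Working session

There is one attempt and no reset: what is moved stays moved. The work goes in short steps, Python scripts to look and compute and a tool call to move; the robot and the scene stay as the last step left them, time stands still between calls to the robot, and variables do not carry over. Pictures are saved under pics/ and viewed, and the job is handed in when it is done.

Besides the shell and the picture viewer there is one more tool, called as name(argument=value, ...) on one line, values as JSON. arm_command: Moves the arm, as the interface text tells. Its arguments: {"type":"object","properties":{"motion":{"type":"array","items":{"type":"object","properties":{"x":{"type":"number"},"y":{"type":"number"},"z":{"type":"number"},"rx":{"type":"number"},"ry":{"type":"number"},"rz":{"type":"number"},"hand":{"type":"number"}}}},"force":{"type":"number"}},"required":["motion"]}

```bash
ls; mkdir -p pics
cat > h.py <<'E'
import numpy as np, cv2
from workcell import get_state, viewer, hand_in, finder, env
def cam(n):
    d=viewer.read_camera(n); return d
def RT(d):
    return cv2.Rodrigues(np.array(d["rvec"],float))[0], np.array(d["tvec"],float).reshape(3)
def cloud(d):
    K=np.array(d["intrinsics"]);z=d["z_map"];R,t=RT(d)
    v,u=np.mgrid[:480,:640]
    P=np.stack([(u-K[0,2])/K[0,0]*z,(v-K[1,2])/K[1,1]*z,z],-1)
    W=(P-t)@R
    W[z<=0]=np.nan
    return W
def proj(d,p):
    return cv2.projectPoints(np.atleast_2d(np.array(p,float)),np.array(d["rvec"],float),np.array(d["tvec"],float),np.array(d["intrinsics"],float),None)[0].reshape(-1,2)
def save(d,n):
    cv2.imwrite("pics/"+n+".png",d["image"][...,::-1])
def onplane(d,uv,h):
    K=np.array(d["intrinsics"]);R,t=RT(d)
    r=R.T@np.linalg.inv(K)@np.array([uv[0],uv[1],1.]);c=-R.T@t
    return c+r*(h-c[2])/r[2]
E
python3 - <<'E'
from h import *
for n in("top","side"):
    d=cam(n);save(d,n+"0");np.savez("/tmp/"+n+"0.npz",**{k:d[k] for k in("image","z_map","intrinsics","rvec","tvec")})
    R,t=RT(d);print(n,-R.T@t)
    for q in("block","clamp","carrier","bar","pad","lever","tray","plug_a","slab","post","bottle","driver","loupe","dish"):
        try: print(q,[(np.round(r["at"]),round(r["score"],2)) for r in finder.find_in(d,q)[:3]])
        except Exception as e: print(q,e)
print(get_state())
E
```

```text
pics
top [0.45012529 0.07694526 1.033011  ]
block [(array([494., 233.]), 0.77), (array([303., 253.]), 0.72)]
clamp [(array([301., 254.]), 0.81)]
carrier [(array([302., 253.]), 0.97)]
bar [(array([340., 256.]), 0.55)]
pad []
lever [(array([286., 295.]), 0.68)]
tray [(array([490., 270.]), 0.62)]
plug_a [(array([481., 302.]), 0.83), (array([486., 265.]), 0.67)]
slab [(array([416., 177.]), 0.78), (array([338., 255.]), 0.24)]
post [(array([358., 157.]), 0.51)]
bottle [(array([227., 159.]), 0.96), (array([145., 209.]), 0.43)]
driver [(array([395., 318.]), 0.74)]
loupe [(array([303., 253.]), 0.7)]
dish [(array([144., 211.]), 0.81), (array([493., 233.]), 0.71), (array([477., 304.]), 0.2)]
side [ 0.53820493 -0.78127135  1.02979184]
block [(array([337., 400.]), 0.93)]
clamp [(array([317., 250.]), 0.75)]
carrier [(array([316., 251.]), 0.55)]
bar [(array([281., 228.]), 0.63), (array([316., 270.]), 0.56)]
pad [(array([302., 414.]), 0.57), (array([316., 250.]), 0.21)]
lever [(array([281., 229.]), 0.61)]
tray [(array([303., 413.]), 0.56), (array([339., 400.]), 0.27), (array([412., 282.]), 0.24)]
pl
[... 366 characters left out ...]
ay([314., 251.]), 0.48)]
{'clock': 1.5, 'joint_pos': array([ 1.07442332e+00,  3.13222899e-01,  4.60806620e-02,  1.30357259e+00,
       -8.37525701e-06,  1.43116035e+00]), 'qvel': array([-0.00109494,  0.0005097 , -0.00149717,  0.00181635,  0.00028404,
       -0.0005768 ]), 'tau': array([ 3.98919001e-04, -4.80457985e+01,  2.98808169e+01,  4.85301825e-04,
       -1.38116602e-04, -1.64588077e-06]), 'tcp_pos': array([0.20085206, 0.53882531, 0.23130222]), 'orientation': array([1.67191550e-05, 1.77424208e-01, 9.84134467e-01, 3.73978454e-05]), 'wrist_force': array([-0.17982175,  0.0910875 , -0.68445948]), 'ft_torque': array([-0.04643271, -0.01873221,  0.03431316]), 'finger_gap': 0.08517566683601686}
```

View pics/top0.png

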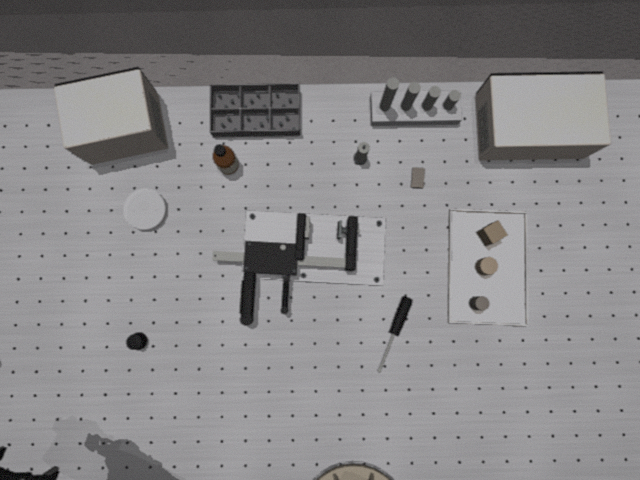

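View pics/side0.png

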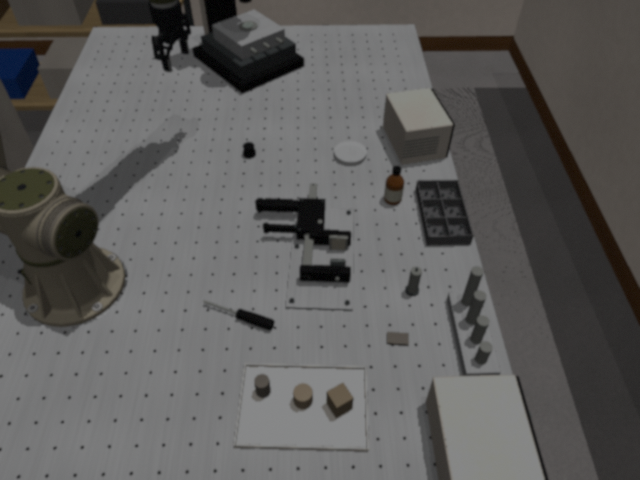

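Run:
```python
from h import *
d=dict(np.load("/tmp/top0.npz"));W=cloud(d)
def box(a,lo,hi):
    u0,u1,v0,v1=a;w=W[v0:v1,u0:u1].reshape(-1,3);return w[(w[:,2]>lo)&(w[:,2]<hi)]
# table height
print("table",np.nanmedian(W[380:420,200:300,2]), np.nanstd(W[380:420,200:300,2]))
def rect(p,n):
    r=cv2.minAreaRect((p[:,:2]*1000).astype(np.float32)); print(n,len(p),np.round(r[0],1),np.round(r[1],1),round(r[2],2),"z",np.round(np.median(p[:,2])*1000,1))
rect(box((292,312,205,262),.05,.07),"fixedjaw")
rect(box((340,362,208,275),.05,.07),"drawnjaw")
rect(box((244,300,236,276),.045,.0575),"head")
rect(box((238,258,272,328),.035,.06),"grip")
rect(box((278,296,276,318),.035,.06),"lever")
rect(box((470,515,215,252),.045,.07),"block")
rect(box((470,515,250,280),.03,.07),"plug2")
rect(box((470,515,285,320),.03,.07),"plug3")
rect(box((230,395,205,292),.005,.012),"plate")
# upscaled crops
im=d["image"]
cv2.imwrite("pics/crop1.png",cv2.resize(im[200:335,205:395],None,fx=4,fy=4,interpolation=cv2.INTER_CUBIC)[...,::-1])
cv2.imwrite("pics/crop2.png",cv2.resize(im[200:335,440:540],None,fx=4,fy=4,interpolation=cv2.INTER_CUBIC)[...,::-1])
```

```text
table -0.0006400117379297418 0.0019013855166349178
fixedjaw 490 [584.9  99.9] [ 30.9 103. ] 79.97 z 53.7
drawnjaw 505 [572.2  -0.9] [ 36.1 112.9] 88.3 z 53.5
head 1737 [547.1 161.1] [ 80.5 117.1] 0.27 z 50.4
grip 709 [459.1 214.5] [ 32.3 111.9] 83.18 z 46.2
lever 260 [465.4 135.1] [16.7 77.8] 88.03 z 44.0
block 345 [ 590.3 -309.6] [38.  40.1] 28.5 z 53.5
plug2 280 [ 519.9 -296.4] [37.5 36.4] 87.94 z 41.4
plug3 199 [ 442.2 -274.2] [27.2 28.7] 0.1 z 48.8
plate 5387 [570.   65.9] [325.6 163.4] 84.11 z 7.7
```

View pics/crop1.png

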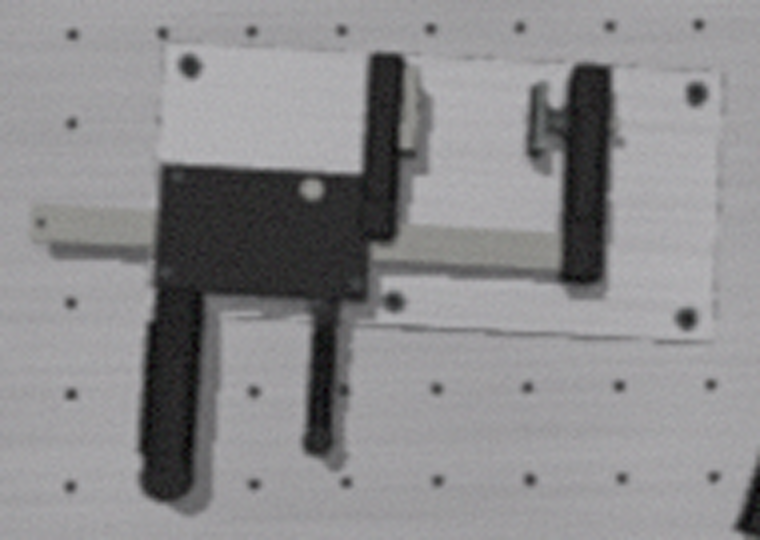

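View pics/crop2.png

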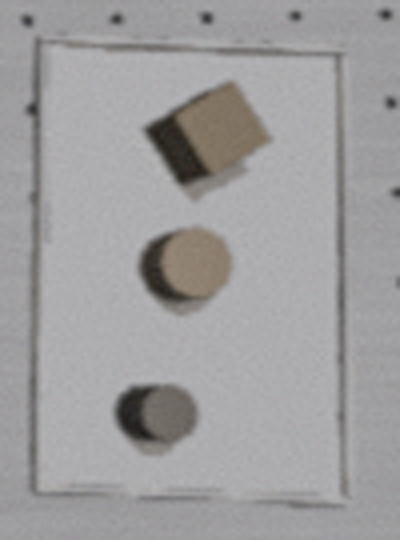

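Run:
```python
from h import *
from scipy.optimize import least_squares
d=dict(np.load("/tmp/top0.npz"))
A=[(163,44,107,135,8),(720,70,107,-175,8),(713,342,-43,-175,8),(163,165,34,126,51),(155,287,-32,126,51),(367,300,-32,14,51),(370,53,100,20,59),(405,55,100,0,59)]
A=np.array(A,float);uv=np.c_[205+(A[:,0]+.5)/4-.5,200+(A[:,1]+.5)/4-.5]
def w(p,L):
    c,s=np.cos(p[2]),np.sin(p[2]);L=np.atleast_2d(L)/1000
    return np.c_[p[0]+c*L[:,0]-s*L[:,1],p[1]+s*L[:,0]+c*L[:,1],L[:,2]]
r=least_squares(lambda p:(proj(d,w(p,A[:,2:]))-uv).ravel(),[.57,.1,0.],x_scale=[.01,.01,.01],loss='soft_l1')
p=r.x;print(p,np.degrees(p[2]));print(np.round((proj(d,w(p,A[:,2:]))-uv),2))
print("slot",w(p,[70,-33,8]),"lever",w(p,[-76,35,34]))
# block top
B=np.array([(232,82),(272,138),(210,175),(173,125)],float)
uvb=np.c_[440+(B[:,0]+.5)/4-.5,200+(B[:,1]+.5)/4-.5]
q=np.array([onplane(d,x,.054) for x in uvb]);print(q*1000,q.mean(0));
for i in range(4):
    e=q[(i+1)%4]-q[i];print(np.linalg.norm(e)*1000,np.degrees(np.arctan2(e[1],e[0])))
# drawn jaw front/back & pad face
for c,h in (((572,66),.059),((608,68),.059),((603,283),.059),((563,278),.059),((531,84),.052),((528,152),.052),((545,150),.052),((415,72),.055),((412,155),.055)):
    x=onplane(d,(205+(c[0]+.5)/4-.5,200+(c[1]+.5)/4-.5),h);e=(x[:2]-p[:2])*1000;cc,s=np.cos(p[2]),np.sin(p[2])
    print(c,np.round([cc*e[0]+s*e[1],-s*e[0]+cc*e[1]],1))
```

```text
[ 0.53631955  0.09350674 -0.06382887] -3.657124768201927
[[ 0.29  0.  ]
 [ 0.96  0.2 ]
 [ 0.57  0.14]
 [-0.56  0.13]
 [-0.61  0.9 ]
 [-0.11  0.26]
 [-0.55 -1.01]
 [ 0.2  -1.05]]
slot [[0.60407208 0.05610895 0.008     ]] lever [[0.46270681 0.13328317 0.034     ]]
[[ 614.19604357 -316.71089684   54.        ]
 [ 584.0716963  -335.94172463   54.        ]
 [ 564.98575602 -302.21640669   54.        ]
 [ 591.76453323 -284.31111132   54.        ]] [ 0.58875451 -0.30979503  0.054     ]
35.73934856711052 -147.4465897521104
38.751389474070294 119.50652883599837
32.213390248948464 33.76817319429571
39.407090194025926 -55.303783029144874
(572, 66) [ 96.1 -87.6]
(608, 68) [  96.  -106.6]
(603, 283) [ -17.1 -108.3]
(563, 278) [-15.5 -87.4]
(531, 84) [ 86.7 -66.8]
(528, 152) [ 50.4 -66.8]
(545, 150) [ 51.9 -75.7]
(415, 72) [89.7 -5.3]
(412, 155) [45.5 -5.9]
```

Run:
```python
from h import *
d=dict(np.load("/tmp/top0.npz"));im=d["image"].astype(int)
sub=im[215:255,470:515];
m=((sub[...,0]-sub[...,2])>18)&(sub[...,0]>95)
n,l,s,c=cv2.connectedComponentsWithStats(m.astype(np.uint8));k=1+np.argmax(s[1:,4]);v,u=np.where(l==k)
P=np.array([onplane(d,(a+470,b+215),.054)[:2]*1000 for a,b in zip(u,v)])
print(len(P),len(P)*(979/np.array(d["intrinsics"])[0,0])**2,P.mean(0),cv2.minAreaRect(P.astype(np.float32)))
# refine: 38mm square max overlap over angle
best=[]
for a in np.radians(np.arange(0,90,1)):
    R=np.array([[np.cos(a),np.sin(a)],[-np.sin(a),np.cos(a)]]);q=(P-P.mean(0))@R.T
    best.append((np.mean((np.abs(q)**4).sum(1)),np.degrees(a)))
print(min(best),max(best))
```

```text
301 1306.04111738153 [ 589.90320802 -309.67921688] ((589.9320068359375, -309.4924011230469), (36.99021911621094, 36.404075622558594), 30.639904022216797)
(np.float64(44885.29102746552), np.float64(29.999999999999996)) (np.float64(58819.85721894765), np.float64(75.0))
```

```bash
cat >> h.py <<'E'
from scipy.spatial.transform import Rotation as Ro
CP=np.array([0.53632,0.09351,-0.06383])
def c2w(L):
    c,s=np.cos(CP[2]),np.sin(CP[2]);L=np.array(L,float)/1000
    return np.array([CP[0]+c*L[0]-s*L[1],CP[1]+s*L[0]+c*L[1],L[2]])
def go(pos,yawdeg=None):
    s=get_state();q=s["orientation"];R=Ro.from_quat([q[1],q[2],q[3],q[0]])
    sh=R.inv().apply(np.array(pos)-s["tcp_pos"])*1000
    a=np.radians(yawdeg);ty=np.array([np.cos(a),np.sin(a),0]);tz=np.array([0,0,-1.]);tx=np.cross(ty,tz)
    T=Ro.from_matrix(np.c_[tx,ty,tz]);rv=np.degrees((R.inv()*T).as_rotvec())
    print("t",round(s["clock"],2),"tcp",np.round(s["tcp_pos"]*1000,1),"F",np.round(s["wrist_force"],1),"gap",round(s["finger_gap"]*1000,1),"\n shift",np.round(sh,1),"rot",np.round(rv,1),"j6",round(s["joint_pos"][5],2))
E
python3 -c "
from h import *
go([.59,-.3096,.15],120)"
```

```text
t 1.5 tcp [200.9 538.8 231.3] F [-0.2  0.1 -0.7] gap 85.2 
 shift [-660.9 -659.1   81.3] rot [  0.    0.  -50.4] j6 1.43
```

arm_command(motion=[{"x": -660.9,"y": -659.1,"z": 60,"rz": -50.4,"hand": -1},{"x": -660.9,"y": -659.1,"z": 60,"rz": -50.4,"hand": -1},{"x": -660.9,"y": -659.1,"z": 60,"rz": -50.4,"hand": -1},{"x": -660.9,"y": -659.1,"z": 60,"rz": -50.4,"hand": -1},{"x": -660.9,"y": -659.1,"z": 60,"rz": -50.4,"hand": -1},{"x": -660.9,"y": -659.1,"z": 60,"rz": -50.4,"hand": -1},{"x": -660.9,"y": -659.1,"z": 60,"rz": -50.4,"hand": -1},{"x": -660.9,"y": -659.1,"z": 60,"rz": -50.4,"hand": -1},{"x": -660.9,"y": -659.1,"z": 60,"rz": -50.4,"hand": -1},{"x": -660.9,"y": -659.1,"z": 60,"rz": -50.4,"hand": -1}])

```text
invalid input at $.motion[0]: expected keys x, y, z, rx, ry, rz, hand
```

```bash
python3 -c "
from h import *
go([.59,-.3096,.10],120)"
```

```text
t 1.5 tcp [200.9 538.8 231.3] F [-0.2  0.1 -0.7] gap 85.2 
 shift [-660.9 -659.1  131.3] rot [  0.    0.  -50.4] j6 1.43
```

arm_command(motion=[{"x": -660.9,"y": -659.1,"z": 60,"rx": 0,"ry": 0,"rz": -50.4,"hand": -1},{"x": -660.9,"y": -659.1,"z": 60,"rx": 0,"ry": 0,"rz": -50.4,"hand": -1},{"x": -660.9,"y": -659.1,"z": 60,"rx": 0,"ry": 0,"rz": -50.4,"hand": -1},{"x": -660.9,"y": -659.1,"z": 60,"rx": 0,"ry": 0,"rz": -50.4,"hand": -1},{"x": -660.9,"y": -659.1,"z": 60,"rx": 0,"ry": 0,"rz": -50.4,"hand": -1},{"x": -660.9,"y": -659.1,"z": 60,"rx": 0,"ry": 0,"rz": -50.4,"hand": -1},{"x": -660.9,"y": -659.1,"z": 60,"rx": 0,"ry": 0,"rz": -50.4,"hand": -1},{"x": -660.9,"y": -659.1,"z": 60,"rx": 0,"ry": 0,"rz": -50.4,"hand": -1},{"x": -660.9,"y": -659.1,"z": 60,"rx": 0,"ry": 0,"rz": -50.4,"hand": -1},{"x": -660.9,"y": -659.1,"z": 60,"rx": 0,"ry": 0,"rz": -50.4,"hand": -1}])

```text
clock: 2.75
tcp_pos: [0.4493, -0.0011, 0.1937]
orientation: [0.001, -0.258, 0.966, -0.0]
wrist_force: [1.1, 0.9, 0.8]
finger_gap: 0.0854
```

```bash
python3 -c "
from h import *
go([.59,-.3096,.10],120)"
```

```text
t 2.75 tcp [449.3  -1.1 193.7] F [1.1 0.9 0.8] gap 85.4 
 shift [  32.2 -337.5   93.9] rot [-0.   0.1 -0.1] j6 -0.7
```

arm_command(motion=[{"x": 32,"y": -320,"z": 80,"rx": 0,"ry": 0,"rz": 0,"hand": -1},{"x": 32,"y": -320,"z": 80,"rx": 0,"ry": 0,"rz": 0,"hand": -1},{"x": 32,"y": -320,"z": 80,"rx": 0,"ry": 0,"rz": 0,"hand": -1},{"x": 32,"y": -320,"z": 80,"rx": 0,"ry": 0,"rz": 0,"hand": -1},{"x": 32,"y": -320,"z": 80,"rx": 0,"ry": 0,"rz": 0,"hand": -1},{"x": 32,"y": -320,"z": 80,"rx": 0,"ry": 0,"rz": 0,"hand": -1},{"x": 32,"y": -320,"z": 80,"rx": 0,"ry": 0,"rz": 0,"hand": -1}])

```text
clock: 3.62
tcp_pos: [0.5803, -0.2927, 0.1124]
orientation: [-0.0, -0.258, 0.966, 0.001]
wrist_force: [0.1, 0.9, 0.4]
finger_gap: 0.0854
```

```bash
python3 -c "
from h import *
go([.59,-.3096,.012],120)
d=cam('top');save(d,'top1');go([.59,-.3096,.012],120)
d=cam('side');save(d,'side1')"
```

```text
t 3.62 tcp [ 580.3 -292.7  112.4] F [0.1 0.9 0.4] gap 85.4 
 shift [-1.000e-01 -1.970e+01  1.004e+02] rot [ 0.1 -0.  -0.1] j6 -1.11
t 3.67 tcp [ 580.1 -291.4  113.1] F [-1.2 -0.7 -0. ] gap 85.4 
 shift [  0.5 -20.8 101.1] rot [ 0.1 -0.  -0.1] j6 -1.11
```

View pics/side1.png

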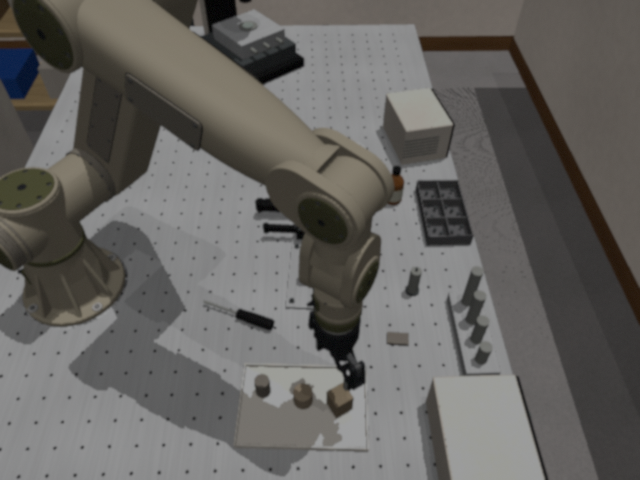

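Run:
```python
from h import *
d=dict(np.load("/tmp/side0.npz"));W=cloud(d)
w=W[380:420,322:358].reshape(-1,3);p=w[(w[:,2]>.049)&(w[:,2]<.06)]
r=cv2.minAreaRect((p[:,:2]*1000).astype(np.float32));print(len(p),r,np.median(p[:,2]),p.mean(0))
w=W[225:285,298:352].reshape(-1,3);p=w[(w[:,2]>.056)&(w[:,2]<.065)]
print(len(p))
print(W[235:241:2,315:350:4].round(3).tolist())
```

```text
305 ((588.69287109375, -312.72760009765625), (38.99694061279297, 38.58769226074219), 29.875089645385742) 0.05114768830346527 [ 0.58885879 -0.3134358   0.05130922]
50
[[[0.552, 0.096, 0.045], [0.561, 0.094, 0.047], [0.571, 0.094, 0.048], [0.58, 0.092, 0.049], [0.59, 0.092, 0.049], [0.599, 0.092, 0.049], [0.609, 0.093, 0.047], [0.618, 0.092, 0.048], [0.627, 0.091, 0.049]], [[0.552, 0.093, 0.042], [0.561, 0.091, 0.044], [0.571, 0.089, 0.045], [0.58, 0.09, 0.044], [0.589, 0.086, 0.048], [0.599, 0.084, 0.051], [0.608, 0.083, 0.051], [0.617, 0.083, 0.051], [0.627, 0.084, 0.05]], [[0.552, 0.092, 0.036], [0.561, 0.091, 0.036], [0.571, 0.09, 0.037], [0.58, 0.09, 0.037], [0.589, 0.078, 0.05], [0.599, 0.081, 0.047], [0.608, 0.081, 0.047], [0.617, 0.079, 0.048], [0.626, 0.076, 0.051]]]
```

arm_command(motion=[{"x": 1,"y": -21,"z": 20,"rx": 0,"ry": 0,"rz": 0,"hand": -1},{"x": 1,"y": -21.5,"z": 60,"rx": 0,"ry": 0,"rz": 0,"hand": -1},{"x": 1,"y": -21.5,"z": 101,"rx": 0,"ry": 0,"rz": 0,"hand": -1},{"x": 1,"y": -21.5,"z": 101,"rx": 0,"ry": 0,"rz": 0,"hand": -1},{"x": 1,"y": -21.5,"z": 101,"rx": 0,"ry": 0,"rz": 0,"hand": -1}])

```text
clock: 4.35
tcp_pos: [0.5914, -0.3107, 0.0146]
orientation: [0.001, -0.259, 0.966, -0.001]
wrist_force: [0.1, -1.1, 0.7]
finger_gap: 0.0856
```

Run:
```python
from h import *
go([.5894,-.3108,.012],120)
d=cam('side');cv2.imwrite("pics/s2.png",cv2.resize(d["image"][350:450,240:400],None,fx=4,fy=4)[...,::-1])
d=cam('top');cv2.imwrite("pics/t2.png",cv2.resize(d["image"][200:330,440:560],None,fx=4,fy=4)[...,::-1])
```

```text
t 4.35 tcp [ 591.4 -310.7   14.6] F [ 0.1 -1.1  0.7] gap 85.6 
 shift [1.8 0.9 2.6] rot [-0.1  0.1  0. ] j6 -1.13
```

View pics/s2.png

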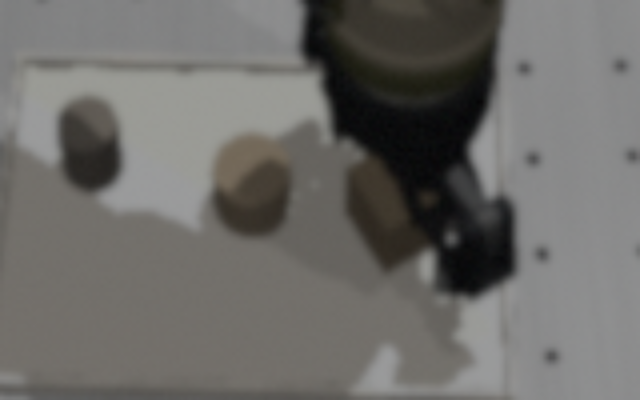

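arm_command(motion=[{"x": 1,"y": 0,"z": 1,"rx": 0,"ry": 0,"rz": 0,"hand": 1},{"x": 1,"y": 0,"z": 1,"rx": 0,"ry": 0,"rz": 0,"hand": 1},{"x": 1,"y": 0,"z": 1,"rx": 0,"ry": 0,"rz": 0,"hand": 1},{"x": 1,"y": 0,"z": 1,"rx": 0,"ry": 0,"rz": 0,"hand": 1},{"x": 1,"y": 0,"z": 1,"rx": 0,"ry": 0,"rz": 0,"hand": 1},{"x": 1,"y": 0,"z": 1,"rx": 0,"ry": 0,"rz": 0,"hand": 1}], force=40)

```text
clock: 5.2
tcp_pos: [0.5899, -0.3121, 0.0119]
orientation: [0.0, -0.258, 0.966, -0.0]
wrist_force: [-1.1, 0.3, 5.8]
finger_gap: 0.0376
```

arm_command(motion=[{"x": 0,"y": 0,"z": -40,"rx": 0,"ry": 0,"rz": 0,"hand": 1},{"x": 0,"y": 0,"z": -90,"rx": 0,"ry": 0,"rz": 0,"hand": 1},{"x": 0,"y": 0,"z": -110,"rx": 0,"ry": 0,"rz": 0,"hand": 1},{"x": 0,"y": 0,"z": -110,"rx": 0,"ry": 0,"rz": 0,"hand": 1}])

```text
clock: 5.7
tcp_pos: [0.5905, -0.3124, 0.1228]
orientation: [0.001, -0.258, 0.966, -0.001]
wrist_force: [-0.7, -0.0, -1.4]
finger_gap: 0.0375
```

Run:
```python
from h import *
go([*c2w([70,-33,0])[:2],.122],176.34)
```

```text
t 5.7 tcp [ 590.5 -312.4  122.8] F [-0.7 -0.  -1.4] gap 37.5 
 shift [-1.957e+02  3.125e+02  2.000e-01] rot [ -0.2  -0.  -56.4] j6 -1.13
```

arm_command(motion=[{"x": -195.7,"y": 312.5,"z": 0,"rx": 0,"ry": 0,"rz": -56.4,"hand": 1},{"x": -195.7,"y": 312.5,"z": 0,"rx": 0,"ry": 0,"rz": -56.4,"hand": 1},{"x": -195.7,"y": 312.5,"z": 0,"rx": 0,"ry": 0,"rz": -56.4,"hand": 1},{"x": -195.7,"y": 312.5,"z": 0,"rx": 0,"ry": 0,"rz": -56.4,"hand": 1},{"x": -195.7,"y": 312.5,"z": 0,"rx": 0,"ry": 0,"rz": -56.4,"hand": 1},{"x": -195.7,"y": 312.5,"z": 0,"rx": 0,"ry": 0,"rz": -56.4,"hand": 1},{"x": -195.7,"y": 312.5,"z": 0,"rx": 0,"ry": 0,"rz": -56.4,"hand": 1},{"x": -195.7,"y": 312.5,"z": 0,"rx": 0,"ry": 0,"rz": -56.4,"hand": 1},{"x": -195.7,"y": 312.5,"z": 0,"rx": 0,"ry": 0,"rz": -56.4,"hand": 1}])

```text
clock: 6.82
tcp_pos: [0.6028, 0.0554, 0.1204]
orientation: [-0.001, -0.684, 0.73, 0.0]
wrist_force: [1.0, -0.4, -1.2]
finger_gap: 0.0377
```

Run:
```python
from h import *
go([*c2w([70,-33,0])[:2],.022],176.34)
d=cam('side');save(d,'side3');cv2.imwrite("pics/s3.png",cv2.resize(d["image"][180:310,240:400],None,fx=4,fy=4)[...,::-1])
d=cam('top');cv2.imwrite("pics/t3.png",cv2.resize(d["image"][190:330,200:400],None,fx=4,fy=4)[...,::-1])
```

```text
t 6.83 tcp [602.8  55.4 120.4] F [ 1.  -0.4 -1.2] gap 37.7 
 shift [-0.9 -1.4 98.4] rot [ 0.1 -0.  -0.1] j6 -1.55
```

View pics/s3.png

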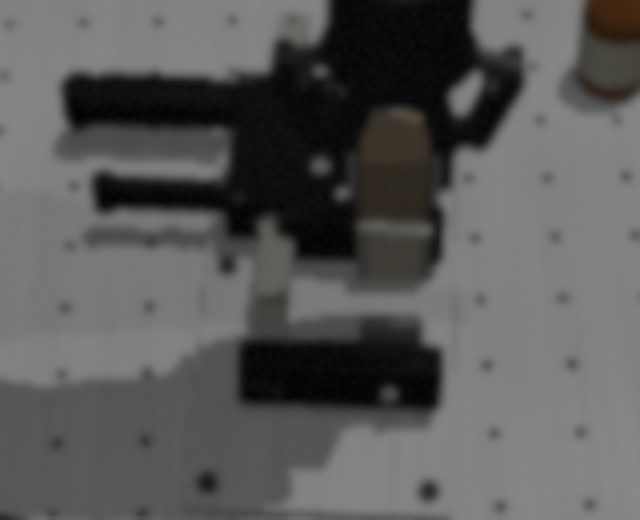

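View pics/t3.png

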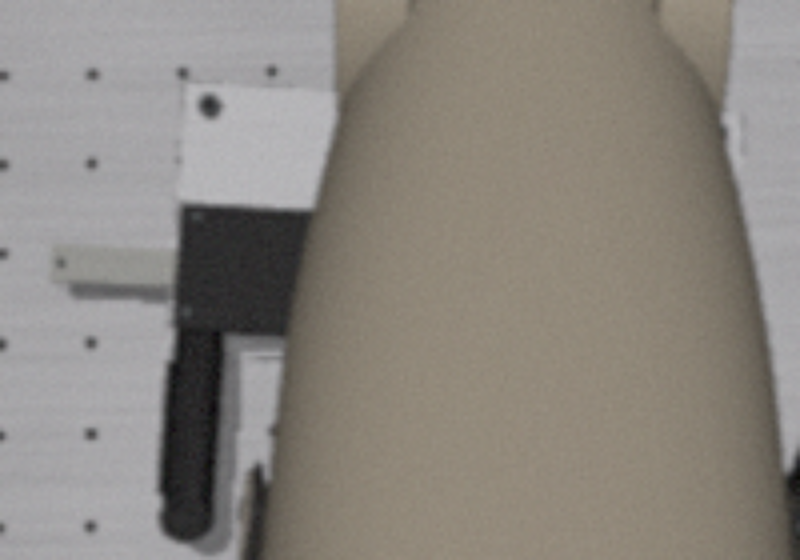

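```bash
python3 - <<'E'
from h import *
d=dict(np.load("/tmp/side0.npz"))
cr=lambda P:np.round((proj(d,P)-[240,180]+.5)*4-.5,0).tolist()
print("plate -y corners",cr([c2w([107,-175,8]),c2w([-43,-175,8])]))
print("carrier face",cr([c2w([92,-8,55]),c2w([48,-8,55]),c2w([92,-8,11]),c2w([48,-8,11])]))
print("fixed jaw top front",cr([c2w([100,0,59]),c2w([0,0,59])]))
print("head top",cr([c2w([-32,14,51]),c2w([-32,126,51]),c2w([34,126,51])]))
print("jaw top -y",cr([c2w([100,-108,59]),c2w([-16,-108,59])]),cr([c2w([100,-86,59]),c2w([-16,-86,59])]))
s=np.array([602.8,55.4,116.4])/1000
a=CP[2]
def blk(z,sx,sy):
    c,s_=np.cos(a),np.sin(a);return s+np.array([c*sx-s_*sy,s_*sx+c*sy,z])*1.
for z in (-.004,.046): print("block",z,cr([blk(z,-.019,-.019),blk(z,.019,-.019)]))
cl=d
E
python3 - <<'E'
import cv2
i=cv2.imread('pics/side3.png')
cv2.imwrite('pics/s3b.png',cv2.convertScaleAbs(cv2.resize(i[195:265,300:380],None,fx=8,fy=8,interpolation=cv2.INTER_CUBIC),alpha=1.6))
E
```

```text
plate -y corners [[454.0, 513.0], [183.0, 504.0]]
carrier face [[431.0, 229.0], [356.0, 227.0], [428.0, 277.0], [355.0, 275.0]]
fixed jaw top front [[445.0, 215.0], [275.0, 210.0]]
head top [[223.0, 200.0], [234.0, 68.0], [339.0, 71.0]]
jaw top -y [[445.0, 359.0], [236.0, 353.0]] [[445.0, 329.0], [239.0, 323.0]]
block -0.004 [[359.0, 218.0], [427.0, 220.0]]
block 0.046 [[360.0, 156.0], [431.0, 158.0]]
```

View pics/s3b.png

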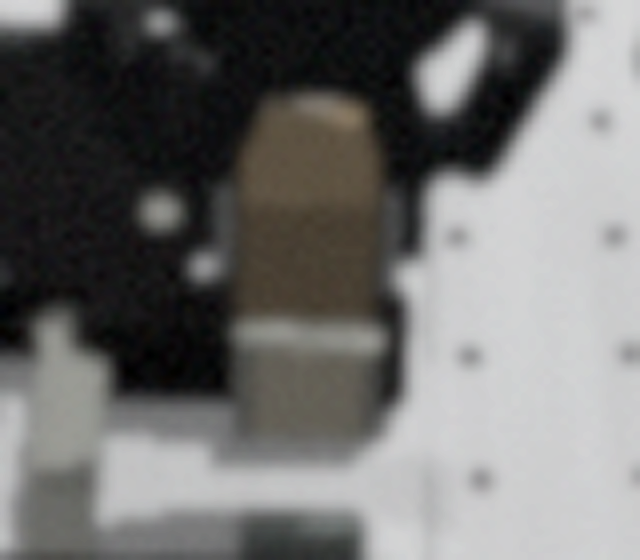

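arm_command(motion=[{"x": 0,"y": 0,"z": 30,"rx": 0,"ry": 0,"rz": 0,"hand": 1},{"x": 0,"y": 0,"z": 60,"rx": 0,"ry": 0,"rz": 0,"hand": 1},{"x": 0,"y": 0,"z": 85,"rx": 0,"ry": 0,"rz": 0,"hand": 1},{"x": 0,"y": 0,"z": 95,"rx": 0,"ry": 0,"rz": 0,"hand": 1},{"x": 0,"y": 0,"z": 95,"rx": 0,"ry": 0,"rz": 0,"hand": 1},{"x": 0,"y": 0,"z": 95,"rx": 0,"ry": 0,"rz": 0,"hand": 1}])

```text
clock: 7.68
tcp_pos: [0.6042, 0.0563, 0.0276]
orientation: [0.001, -0.684, 0.729, -0.001]
wrist_force: [0.8, -0.1, -0.7]
finger_gap: 0.0374
```

Run:
```python
from h import *
go([*c2w([70,-33,0])[:2],.016],176.34)
d=cam('side');save(d,'side4');cv2.imwrite("pics/s4.png",cv2.convertScaleAbs(cv2.resize(d["image"][190:280,280:380],None,fx=6,fy=6,interpolation=cv2.INTER_CUBIC),alpha=1.5)[...,::-1])
```

```text
t 7.67 tcp [604.2  56.3  27.6] F [ 0.8 -0.1 -0.7] gap 37.4 
 shift [ 0.2  0.1 11.6] rot [-0.1  0.  -0. ] j6 -1.55
```

View pics/s4.png

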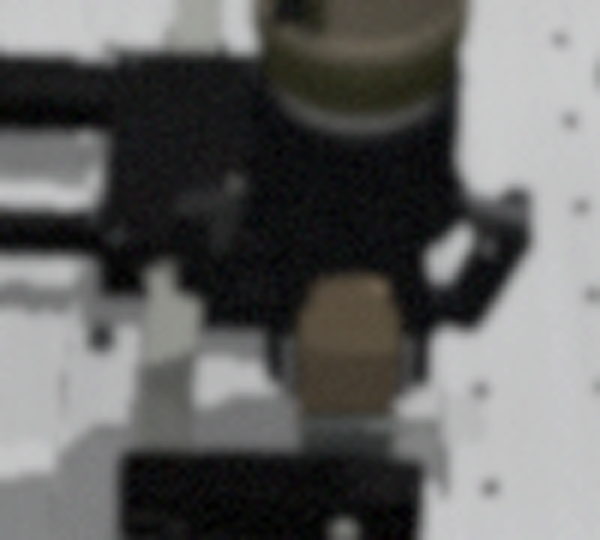

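arm_command(motion=[{"x": 0,"y": 0,"z": 4,"rx": 0,"ry": 0,"rz": 0,"hand": 1},{"x": 0,"y": 0,"z": 8,"rx": 0,"ry": 0,"rz": 0,"hand": 1},{"x": 0,"y": 0,"z": 11,"rx": 0,"ry": 0,"rz": 0,"hand": 1},{"x": 0,"y": 0,"z": 11,"rx": 0,"ry": 0,"rz": 0,"hand": 1},{"x": 0,"y": 0,"z": 11,"rx": 0,"ry": 0,"rz": 0,"hand": 1}])

```text
clock: 8.35
tcp_pos: [0.6032, 0.0568, 0.016]
orientation: [0.0, -0.684, 0.729, -0.0]
wrist_force: [-1.9, 0.4, 6.0]
finger_gap: 0.0375
```

arm_command(motion=[{"x": 0,"y": 0,"z": 0,"rx": 0,"ry": 0,"rz": 0,"hand": -0.35},{"x": 0,"y": 0,"z": 0,"rx": 0,"ry": 0,"rz": 0,"hand": -0.35},{"x": 0,"y": 0,"z": 0,"rx": 0,"ry": 0,"rz": 0,"hand": -0.35},{"x": 0,"y": 0,"z": 0,"rx": 0,"ry": 0,"rz": 0,"hand": -0.35}])

```text
clock: 8.85
tcp_pos: [0.6032, 0.0566, 0.0153]
orientation: [-0.0, -0.684, 0.729, 0.0]
wrist_force: [0.3, 0.7, -0.0]
finger_gap: 0.0578
```

Run:
```python
from h import *
go([*c2w([70,-33,0])[:2],.016],176.34)
d=cam('side');save(d,'side5');cv2.imwrite("pics/s5.png",cv2.convertScaleAbs(cv2.resize(d["image"][190:280,280:380],None,fx=6,fy=6,interpolation=cv2.INTER_CUBIC),alpha=1.5)[...,::-1])
```

```text
t 8.85 tcp [603.2  56.6  15.3] F [ 0.3  0.7 -0. ] gap 57.8 
 shift [ 0.5 -0.9 -0.7] rot [0. 0. 0.] j6 -1.55
```

View pics/s5.png

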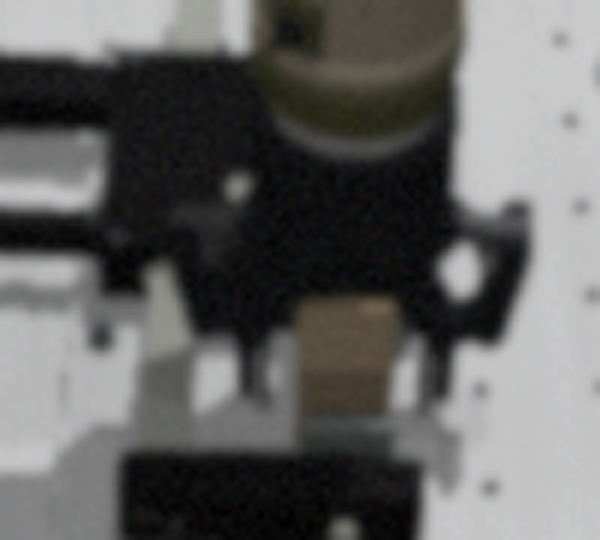

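arm_command(motion=[{"x": 0,"y": 0,"z": -20,"rx": 0,"ry": 0,"rz": 0,"hand": -0.35},{"x": 0,"y": 0,"z": -60,"rx": 0,"ry": 0,"rz": 0,"hand": -0.35},{"x": 0,"y": 0,"z": -100,"rx": 0,"ry": 0,"rz": 0,"hand": -0.35},{"x": 0,"y": 0,"z": -110,"rx": 0,"ry": 0,"rz": 0,"hand": 1},{"x": 0,"y": 0,"z": -110,"rx": 0,"ry": 0,"rz": 0,"hand": 1}])

```text
clock: 9.52
tcp_pos: [0.6035, 0.0566, 0.1257]
orientation: [0.0, -0.684, 0.729, -0.0]
wrist_force: [-0.4, -0.3, -0.9]
finger_gap: 0.0219
```

Run:
```python
from h import *
print(c2w([-90,0,0]));go([*c2w([-90,0,0])[:2],.1],176.34)
```

```text
[0.44650328 0.0992508  0.        ]
t 9.53 tcp [603.5  56.6 125.7] F [-0.4 -0.3 -0.9] gap 21.9 
 shift [-32.6 159.4  25.6] rot [-0.1  0.   0. ] j6 -1.55
```

arm_command(motion=[{"x": -32,"y": 159,"z": 20,"rx": 0,"ry": 0,"rz": 0,"hand": 1},{"x": -32,"y": 159,"z": 20,"rx": 0,"ry": 0,"rz": 0,"hand": 1},{"x": -32,"y": 159,"z": 20,"rx": 0,"ry": 0,"rz": 0,"hand": 1},{"x": -32,"y": 159,"z": 20,"rx": 0,"ry": 0,"rz": 0,"hand": 1},{"x": -32,"y": 159,"z": 20,"rx": 0,"ry": 0,"rz": 0,"hand": 1}])

```text
clock: 10.15
tcp_pos: [0.4468, 0.0986, 0.1048]
orientation: [-0.0, -0.684, 0.729, 0.0]
wrist_force: [0.2, -0.8, 0.3]
finger_gap: 0.0004
```

Run:
```python
from h import *
go([*c2w([-90,2,0])[:2],.024],176.34)
for n in("top","side"):
    d=cam(n);save(d,n+"6");np.savez("/tmp/"+n+"6.npz",**{k:d[k] for k in("image","z_map","intrinsics","rvec","tvec")})
    a=(slice(200,290),slice(240,390)) if n=="top" else (slice(190,290),slice(240,370))
    cv2.imwrite(f"pics/{n}6c.png",cv2.convertScaleAbs(cv2.resize(d["image"][a],None,fx=5,fy=5,interpolation=cv2.INTER_CUBIC),alpha=1.4)[...,::-1])
```

```text
t 10.15 tcp [446.8  98.6 104.8] F [ 0.2 -0.8  0.3] gap 0.4 
 shift [-2.6  0.3 80.8] rot [ 0. -0.  0.] j6 -1.47
```

View pics/top6c.png

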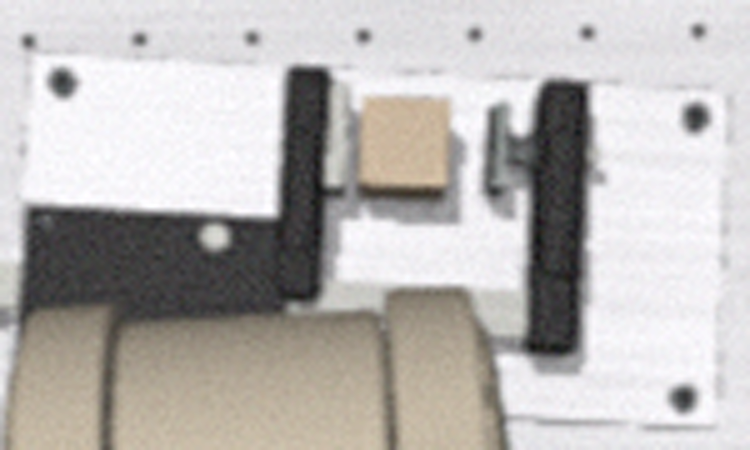

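View pics/side6c.png

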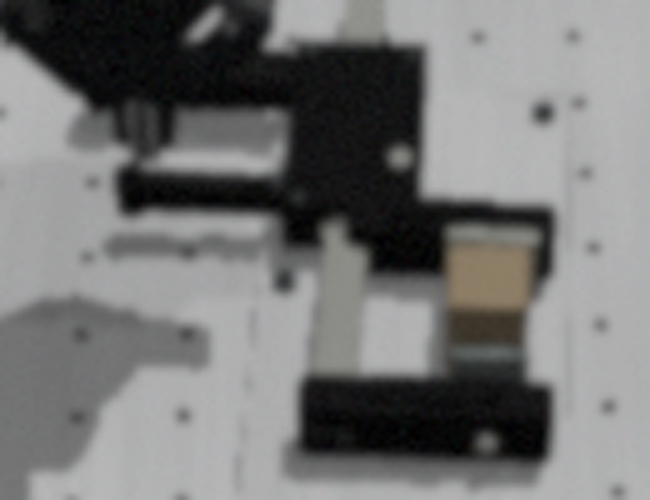

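arm_command(motion=[{"x": -1,"y": 0,"z": 30,"rx": 0,"ry": 0,"rz": 0,"hand": 1},{"x": -1,"y": 0,"z": 60,"rx": 0,"ry": 0,"rz": 0,"hand": 1},{"x": -1,"y": 0,"z": 80,"rx": 0,"ry": 0,"rz": 0,"hand": 1},{"x": -1,"y": 0,"z": 80,"rx": 0,"ry": 0,"rz": 0,"hand": 1},{"x": -9,"y": 0,"z": 80,"rx": 0,"ry": 0,"rz": 0,"hand": 1},{"x": -13,"y": 0,"z": 80,"rx": 0,"ry": 0,"rz": 0,"hand": 1},{"x": -13,"y": 0,"z": 80,"rx": 0,"ry": 0,"rz": 0,"hand": 1}])

```text
clock: 11.12
tcp_pos: [0.4481, 0.1122, 0.0262]
orientation: [0.001, -0.685, 0.729, -0.001]
wrist_force: [-0.0, -0.0, 0.0]
finger_gap: -0.0
```

```bash
cat >> h.py <<'E'
def cst():
    s=get_state();e=(s["tcp_pos"]-[CP[0],CP[1],0])*1000;c,t=np.cos(CP[2]),np.sin(CP[2]);f=s["wrist_force"]
    print("t",round(s["clock"],2),"clamp tcp",np.round([c*e[0]+t*e[1],-t*e[0]+c*e[1],e[2]],1),"Fclamp",np.round([c*f[0]+t*f[1],-t*f[0]+c*f[1],f[2]],1))
E
python3 -c "
from h import *
cst()"
```

```text
t 11.12 clamp tcp [-89.2  13.   26.2] Fclamp [-0. -0.  0.]
```

arm_command(motion=[{"x": -4,"y": 0,"z": 0,"rx": 0,"ry": 0,"rz": 0,"hand": 1},{"x": -8,"y": 0,"z": 0,"rx": 0,"ry": 0,"rz": 0,"hand": 1},{"x": -12,"y": 0,"z": 0,"rx": 0,"ry": 0,"rz": 0,"hand": 1},{"x": -16,"y": 0,"z": 0,"rx": 0,"ry": 0,"rz": 0,"hand": 1},{"x": -20,"y": 0,"z": 0,"rx": 0,"ry": 0,"rz": 0,"hand": 1},{"x": -24,"y": 0,"z": 0,"rx": 0,"ry": 0,"rz": 0,"hand": 1},{"x": -28,"y": 0,"z": 0,"rx": 0,"ry": 0,"rz": 0,"hand": 1},{"x": -28,"y": 0,"z": 0,"rx": 0,"ry": 0,"rz": 0,"hand": 1}])

```text
clock: 12.12
tcp_pos: [0.4485, 0.1393, 0.0253]
orientation: [-0.001, -0.684, 0.729, 0.0]
wrist_force: [-3.2, -5.3, 3.1]
finger_gap: -0.0002
```

```bash
cat >> h.py <<'E'
def look(k):
    for n in("top","side"):
        d=cam(n);save(d,n+str(k));np.savez(f"/tmp/{n}{k}.npz",**{q:d[q] for q in("image","z_map","intrinsics","rvec","tvec")})
        a=(slice(200,290),slice(240,390)) if n=="top" else (slice(190,290),slice(240,370))
        cv2.imwrite(f"pics/{n}{k}c.png",cv2.convertScaleAbs(cv2.resize(d["image"][a],None,fx=5,fy=5,interpolation=cv2.INTER_CUBIC),alpha=1.4)[...,::-1])
E
python3 -c "
from h import *
cst();look(7);cst()"
```

```text
t 12.12 clamp tcp [-90.6  40.1  25.3] Fclamp [-2.9 -5.5  3.1]
t 12.22 clamp tcp [-90.6  40.1  25.3] Fclamp [-3.4 -4.6  3.4]
```

View pics/side7c.png

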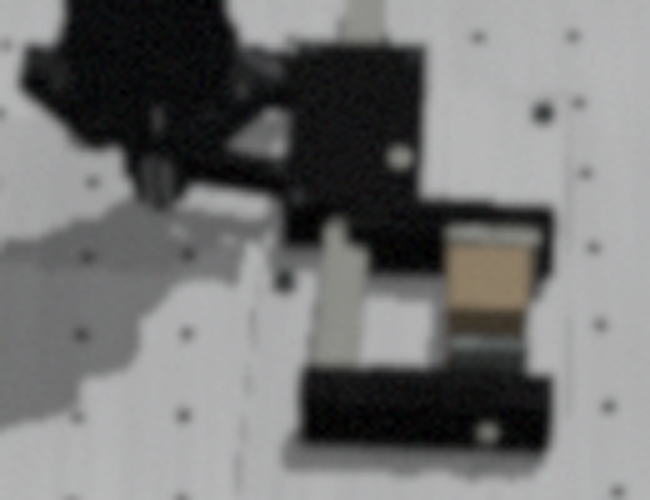

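View pics/top7c.png

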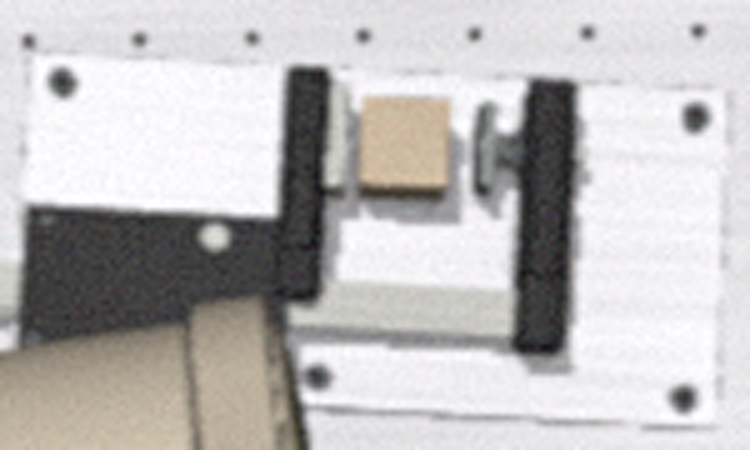

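arm_command(motion=[{"x": -4,"y": 0,"z": 0,"rx": 0,"ry": 0,"rz": 0,"hand": 1},{"x": -8,"y": 0,"z": 0,"rx": 0,"ry": 0,"rz": 0,"hand": 1},{"x": -9,"y": 0,"z": 0,"rx": 0,"ry": 0,"rz": 0,"hand": 1}])

```text
clock: 12.6
tcp_pos: [0.4495, 0.1481, 0.0253]
orientation: [-0.001, -0.684, 0.729, -0.0]
wrist_force: [-1.1, -5.5, 1.7]
finger_gap: -0.0001
```

```bash
cat >> h.py <<'E'
def edge(im,rows,c0,c1,thr_frac=.5):
    pass
def track(k):
    a=dict(np.load("/tmp/top6.npz"));b=dict(np.load(f"/tmp/top{k}.npz"))
    g=lambda d:cv2.cvtColor(d["image"],cv2.COLOR_RGB2GRAY).astype(np.float32)
    A,B=g(a),g(b);out={}
    mm=lambda h:np.linalg.norm(onplane(a,(350,240),h)-onplane(a,(351,240),h))*1000
    for n,(r0,r1,c0,c1,h) in dict(jaw=(215,268,343,360,.059),pad=(219,240,334,341,.052),block=(216,238,308,333,.058)).items():
        T=A[r0:r1,c0:c1]; m=28 if n!="block" else 10
        S=B[r0-2:r1+2,max(c0-m,0):c1+4]; r=cv2.matchTemplate(S,T,cv2.TM_CCOEFF_NORMED)
        _,v,_,l=cv2.minMaxLoc(r);x,y=l;row=r[y]
        dx=0
        if 0<x<len(row)-1: dx=.5*(row[x-1]-row[x+1])/(row[x-1]-2*row[x]+row[x+1])
        out[n]=(round((m-(x+dx))*mm(h),2),round(v,2))
    print(out)
E
python3 -c "
from h import *
track(6);track(7)
cst();look(8);track(8)"
```

```text
{'jaw': (np.float64(-0.04), 1.0), 'pad': (np.float64(0.06), 1.0), 'block': (np.float64(0.01), 1.0)}
{'jaw': (np.float64(5.13), 0.96), 'pad': (np.float64(4.65), 0.91), 'block': (np.float64(-0.03), 0.99)}
t 12.6 clamp tcp [-90.1  48.9  25.3] Fclamp [-0.7 -5.6  1.7]
{'jaw': (np.float64(8.53), 0.99), 'pad': (np.float64(8.97), 0.76), 'block': (np.float64(0.49), 0.94)}
```

arm_command(motion=[{"x": -3,"y": 0,"z": 0,"rx": 0,"ry": 0,"rz": 0,"hand": 1},{"x": -3,"y": 0,"z": 0,"rx": 0,"ry": 0,"rz": 0,"hand": 1}])

```text
clock: 12.95
tcp_pos: [0.4501, 0.151, 0.0254]
orientation: [-0.0, -0.684, 0.729, -0.001]
wrist_force: [-0.7, -5.5, 0.7]
finger_gap: 0.0001
```

```bash
python3 -c "
from h import *
cst();look(9);track(9)"
```

```text
t 12.95 clamp tcp [-89.7  51.9  25.4] Fclamp [-0.3 -5.5  0.7]
{'jaw': (np.float64(9.9), 0.98), 'pad': (np.float64(10.74), 0.78), 'block': (np.float64(1.04), 0.87)}
```

View pics/top9c.png

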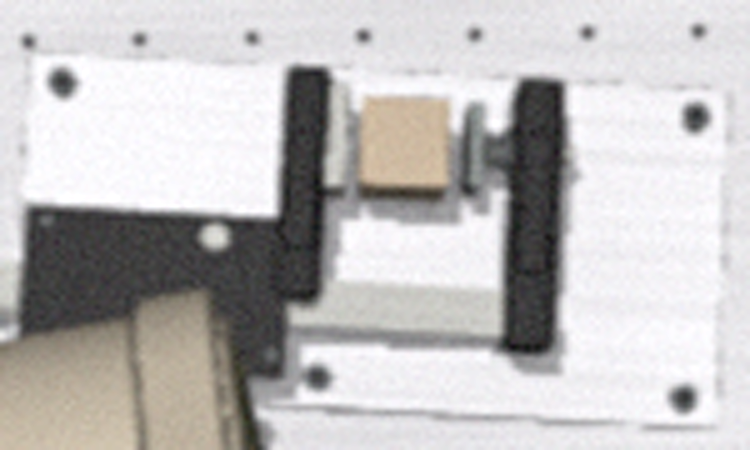

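arm_command(motion=[{"x": 12,"y": 0,"z": 0,"rx": 0,"ry": 0,"rz": 0,"hand": 1},{"x": 26,"y": 0,"z": 0,"rx": 0,"ry": 0,"rz": 0,"hand": 1},{"x": 40,"y": 0,"z": 0,"rx": 0,"ry": 0,"rz": 0,"hand": 1},{"x": 40,"y": 0,"z": 0,"rx": 0,"ry": 0,"rz": 0,"hand": 1},{"x": 40,"y": 0,"z": 0,"rx": 0,"ry": 0,"rz": 0,"hand": 1}])

```text
clock: 13.68
tcp_pos: [0.4477, 0.1116, 0.0255]
orientation: [0.0, -0.684, 0.729, 0.0]
wrist_force: [-0.1, 0.6, -0.4]
finger_gap: -0.0001
```

```bash
python3 -c "
from h import *
cst();look(10);track(10)"
```

```text
t 13.68 clamp tcp [-89.6  12.4  25.5] Fclamp [-0.1  0.6 -0.4]
{'jaw': (np.float64(9.89), 0.98), 'pad': (np.float64(10.75), 0.78), 'block': (np.float64(1.08), 0.87)}
```

arm_command(motion=[{"x": -5,"y": 0,"z": 0,"rx": 0,"ry": 0,"rz": 0,"hand": 1},{"x": -10,"y": 0,"z": 0,"rx": 0,"ry": 0,"rz": 0,"hand": 1},{"x": -16,"y": 0,"z": 0,"rx": 0,"ry": 0,"rz": 0,"hand": 1},{"x": -22,"y": 0,"z": 0,"rx": 0,"ry": 0,"rz": 0,"hand": 1},{"x": -28,"y": 0,"z": 0,"rx": 0,"ry": 0,"rz": 0,"hand": 1},{"x": -34,"y": 0,"z": 0,"rx": 0,"ry": 0,"rz": 0,"hand": 1},{"x": -38,"y": 0,"z": 0,"rx": 0,"ry": 0,"rz": 0,"hand": 1},{"x": -40,"y": 0,"z": 0,"rx": 0,"ry": 0,"rz": 0,"hand": 1},{"x": -40,"y": 0,"z": 0,"rx": 0,"ry": 0,"rz": 0,"hand": 1}])

```text
clock: 14.9
tcp_pos: [0.4499, 0.151, 0.0253]
orientation: [-0.001, -0.684, 0.729, -0.001]
wrist_force: [-0.3, -5.8, 0.7]
finger_gap: 0.0001
```

```bash
python3 -c "
from h import *
cst();look(11);track(11)"
```

```text
t 14.9 clamp tcp [-89.9  51.9  25.3] Fclamp [ 0.1 -5.8  0.7]
{'jaw': (np.float64(18.51), 0.98), 'pad': (np.float64(-1.73), 0.76), 'block': (np.float64(0.61), 0.77)}
```

View pics/top11c.png

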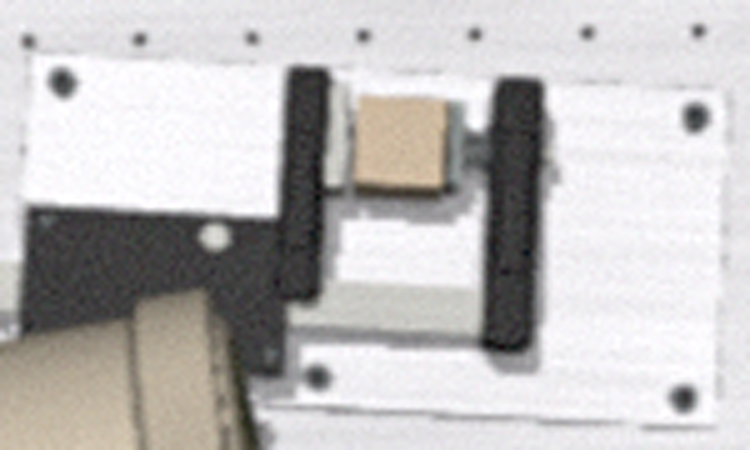

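View pics/side11c.png

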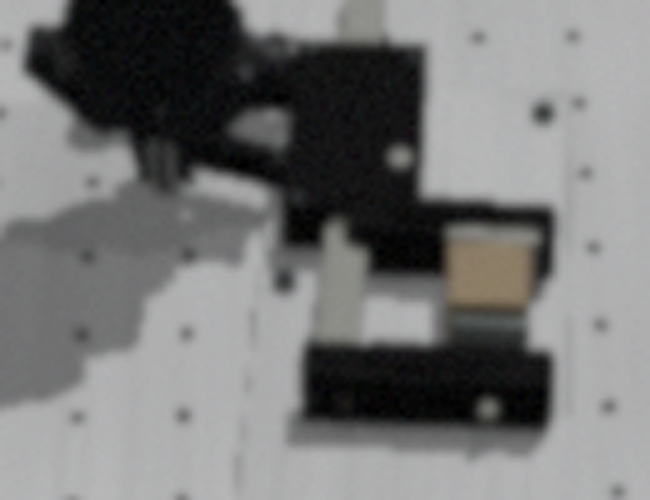

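arm_command(motion=[{"x": 12,"y": 0,"z": 0,"rx": 0,"ry": 0,"rz": 0,"hand": 1},{"x": 26,"y": 0,"z": 0,"rx": 0,"ry": 0,"rz": 0,"hand": 1},{"x": 40,"y": 0,"z": 0,"rx": 0,"ry": 0,"rz": 0,"hand": 1},{"x": 40,"y": 0,"z": 0,"rx": 0,"ry": 0,"rz": 0,"hand": 1},{"x": 40,"y": 0,"z": 0,"rx": 0,"ry": 0,"rz": 0,"hand": 1}])

```text
clock: 15.62
tcp_pos: [0.4477, 0.1116, 0.0256]
orientation: [0.0, -0.684, 0.729, 0.0]
wrist_force: [0.2, -1.0, 0.0]
finger_gap: 0.0003
```

```bash
cat >> h.py <<'E'
def prof(k):
    # subpixel edges along clamp-y in top image via warped strip (rows along clamp x), at z=h
    d=dict(np.load(f"/tmp/top{k}.npz"));g=cv2.cvtColor(d["image"],cv2.COLOR_RGB2GRAY).astype(np.float32);b=d["image"].astype(np.float32)
    def strip(h,x0,x1,y0,y1,st=.25):
        ys=np.arange(y0,y1,st);xs=np.arange(x0,x1,1.)
        X,Y=np.meshgrid(xs,ys)
        P=np.array([c2w([x,y,h]) for x,y in zip(X.ravel(),Y.ravel())]);uv=proj(d,P).astype(np.float32)
        m=lambda im:cv2.remap(im,uv[:,0].reshape(X.shape),uv[:,1].reshape(X.shape),cv2.INTER_CUBIC).mean(1)
        return ys,m(g),m(b[...,0]-b[...,2])
    def cross(ys,v,thr,rising):
        s=(v[:-1]<thr)&(v[1:]>=thr) if rising else (v[:-1]>=thr)&(v[1:]<thr)
        return [round(ys[i]+(thr-v[i])/(v[i+1]-v[i])*.25,2) for i in np.where(s)[0]]
    ys,v,_=strip(59,20,45,-125,-50);t=(np.percentile(v,5)+np.percentile(v,95))/2
    print(k,"jaw back/front",cross(ys,v,t,False),cross(ys,v,t,True))
    ys,_,c=strip(58,57,83,-65,0);t=np.percentile(c,95)/2+np.percentile(c,10)/2
    print("  block edges",cross(ys,c,t,True),cross(ys,c,t,False))
    return strip
E
python3 -c "
from h import *
cst();look(12);track(12)
for k in (6,7,9,10,11,12): prof(k)"
```

```text
t 15.62 clamp tcp [-89.6  12.4  25.6] Fclamp [ 0.3 -1.   0. ]
{'jaw': (np.float64(18.5), 0.98), 'pad': (np.float64(-1.76), 0.76), 'block': (np.float64(0.59), 0.77)}
6 jaw back/front [np.float64(-109.19)] [np.float64(-85.27)]
  block edges [np.float64(-50.49)] [np.float64(-12.97)]
7 jaw back/front [np.float64(-103.91)] [np.float64(-80.33)]
  block edges [np.float64(-50.43)] [np.float64(-13.0)]
9 jaw back/front [np.float64(-99.37)] [np.float64(-75.46)]
  block edges [np.float64(-50.43)] [np.float64(-13.01)]
10 jaw back/front [np.float64(-99.41)] [np.float64(-75.43)]
  block edges [np.float64(-50.52)] [np.float64(-13.02)]
11 jaw back/front [np.float64(-90.59)] [np.float64(-66.87)]
  block edges [np.float64(-49.34)] [np.float64(-10.9)]
12 jaw back/front [np.float64(-90.6)] [np.float64(-66.83)]
  block edges [np.float64(-49.35)] [np.float64(-10.9)]
```

arm_command(motion=[{"x": -5,"y": 0,"z": 0,"rx": 0,"ry": 0,"rz": 0,"hand": 1},{"x": -10,"y": 0,"z": 0,"rx": 0,"ry": 0,"rz": 0,"hand": 1},{"x": -16,"y": 0,"z": 0,"rx": 0,"ry": 0,"rz": 0,"hand": 1},{"x": -22,"y": 0,"z": 0,"rx": 0,"ry": 0,"rz": 0,"hand": 1},{"x": -26,"y": 0,"z": 0,"rx": 0,"ry": 0,"rz": 0,"hand": 1},{"x": -30,"y": 0,"z": 0,"rx": 0,"ry": 0,"rz": 0,"hand": 1},{"x": -30,"y": 0,"z": 0,"rx": 0,"ry": 0,"rz": 0,"hand": 1}])

```text
clock: 16.6
tcp_pos: [0.4484, 0.1413, 0.0252]
orientation: [-0.001, -0.684, 0.729, -0.0]
wrist_force: [-1.4, -5.3, 2.8]
finger_gap: -0.0001
```

```bash
python3 -c "
from h import *
cst();look(13);track(13)
prof(13)"
```

```text
t 16.6 clamp tcp [-90.8  42.1  25.2] Fclamp [-1.1 -5.4  2.8]
{'jaw': (np.float64(23.02), 0.98), 'pad': (np.float64(2.94), 0.76), 'block': (np.float64(-1.82), 0.74)}
13 jaw back/front [np.float64(-86.05)] [np.float64(-62.3)]
  block edges [np.float64(-45.92)] [np.float64(-7.5)]
```

arm_command(motion=[{"x": -3,"y": 0,"z": 0,"rx": 0,"ry": 0,"rz": 0,"hand": 1},{"x": -5,"y": 0,"z": 0,"rx": 0,"ry": 0,"rz": 0,"hand": 1},{"x": -5,"y": 0,"z": 0,"rx": 0,"ry": 0,"rz": 0,"hand": 1}])

```text
clock: 17.08
tcp_pos: [0.449, 0.1457, 0.0253]
orientation: [-0.001, -0.684, 0.729, -0.001]
wrist_force: [-2.0, -6.7, 2.7]
finger_gap: -0.0001
```

```bash
python3 -c "
from h import *
cst();look(14);track(14)
prof(14)"
```

```text
t 17.07 clamp tcp [-90.5  46.5  25.3] Fclamp [-1.5 -6.8  2.7]
{'jaw': (np.float64(24.55), 0.97), 'pad': (np.float64(4.27), 0.77), 'block': (np.float64(-1.16), 0.73)}
14 jaw back/front [np.float64(-84.7)] [np.float64(-60.68)]
  block edges [np.float64(-45.99)] [np.float64(-7.53)]
```

arm_command(motion=[{"x": -3,"y": 0,"z": 0,"rx": 0,"ry": 0,"rz": 0,"hand": 1},{"x": -5.5,"y": 0,"z": 0,"rx": 0,"ry": 0,"rz": 0,"hand": 1},{"x": -5.5,"y": 0,"z": 0,"rx": 0,"ry": 0,"rz": 0,"hand": 1}])

```text
clock: 17.55
tcp_pos: [0.4498, 0.1507, 0.0253]
orientation: [-0.001, -0.684, 0.729, -0.001]
wrist_force: [-0.1, -8.8, 1.0]
finger_gap: -0.0
```

```bash
python3 -c "
from h import *
cst();look(15);track(15)
prof(15)"
```

```text
t 17.55 clamp tcp [-90.   51.6  25.3] Fclamp [ 0.5 -8.8  1. ]
{'jaw': (np.float64(26.47), 0.96), 'pad': (np.float64(6.98), 0.78), 'block': (np.float64(0.13), 0.7)}
15 jaw back/front [np.float64(-82.79)] [np.float64(-58.59)]
  block edges [np.float64(-46.02)] [np.float64(-7.58)]
```

arm_command(motion=[{"x": -1.5,"y": 0,"z": 0,"rx": 0,"ry": 0,"rz": 0,"hand": 1},{"x": -1.5,"y": 0,"z": 0,"rx": 0,"ry": 0,"rz": 0,"hand": 1}])

```text
clock: 17.9
tcp_pos: [0.4499, 0.1514, 0.0253]
orientation: [-0.002, -0.684, 0.73, -0.002]
wrist_force: [0.2, -11.4, 2.9]
finger_gap: 0.0001
```

```bash
python3 -c "
from h import *
cst();look(16);track(16)
prof(16);prof(15)"
```

```text
t 17.9 clamp tcp [-89.9  52.3  25.3] Fclamp [  0.9 -11.4   2.9]
{'jaw': (np.float64(26.65), 0.96), 'pad': (np.float64(6.91), 0.78), 'block': (np.float64(0.19), 0.7)}
16 jaw back/front [np.float64(-82.78)] [np.float64(-58.27)]
  block edges [np.float64(-46.01)] [np.float64(-7.7)]
15 jaw back/front [np.float64(-82.79)] [np.float64(-58.59)]
  block edges [np.float64(-46.02)] [np.float64(-7.58)]
```

View pics/top16c.png

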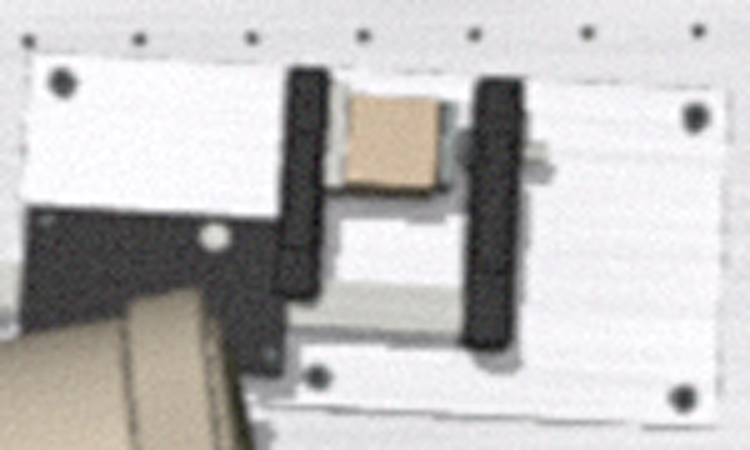

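View pics/side16c.png

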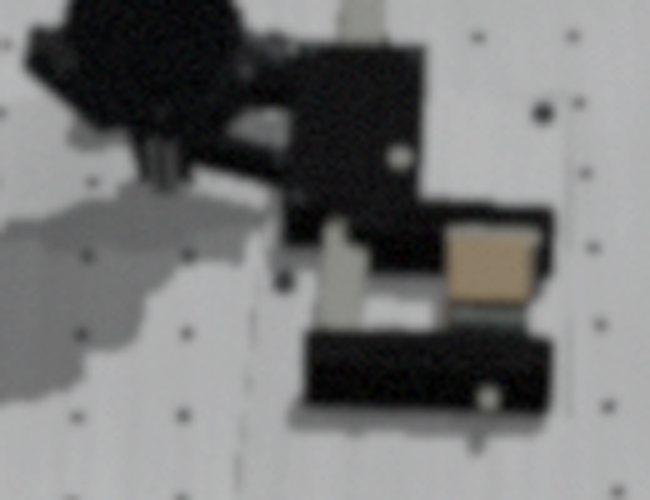

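Run:
```python
from h import *
import io,contextlib
S={}
for k in (6,7,9,10,11,12,13,14,15,16):
    with contextlib.redirect_stdout(io.StringIO()): st=prof(k)
    ys,v,_=st(36,66,74,-135,-70)
    ys2,w,_=st(36,40,48,-135,-70)
    S[k]=(ys,v)
    # jaw back
    i=np.where(v<90)[0]
    print(k,[ (y,int(x)) for y,x in zip(ys[::8],v[::8])][:24] if k in(6,12,16) else "")
rows=[]
for k in (6,10,12,16):
    d=cv2.imread(f"pics/top{k}.png")[215:255,325:375]
    rows.append(cv2.convertScaleAbs(cv2.resize(d,None,fx=7,fy=7,interpolation=cv2.INTER_CUBIC),alpha=1.3))
cv2.imwrite("pics/stem.png",np.vstack([np.hstack(rows[:2]),np.hstack(rows[2:])]))
```

```text
6 [(np.float64(-135.0), 168), (np.float64(-133.0), 169), (np.float64(-131.0), 169), (np.float64(-129.0), 169), (np.float64(-127.0), 169), (np.float64(-125.0), 168), (np.float64(-123.0), 170), (np.float64(-121.0), 170), (np.float64(-119.0), 168), (np.float64(-117.0), 161), (np.float64(-115.0), 141), (np.float64(-113.0), 120), (np.float64(-111.0), 90), (np.float64(-109.0), 47), (np.float64(-107.0), 30), (np.float64(-105.0), 34), (np.float64(-103.0), 38), (np.float64(-101.0), 42), (np.float64(-99.0), 43), (np.float64(-97.0), 42), (np.float64(-95.0), 36), (np.float64(-93.0), 27), (np.float64(-91.0), 30), (np.float64(-89.0), 43)]
7 
9 
10 
11 
12 [(np.float64(-135.0), 169), (np.float64(-133.0), 170), (np.float64(-131.0), 168), (np.float64(-129.0), 169), (np.float64(-127.0), 170), (np.float64(-125.0), 169), (np.float64(-123.0), 169), (np.float64(-121.0), 168), (np.float64(-119.0), 169), (np.float64(-117.0), 167), (np.float64(-115.0), 170), (np.float64(-113.0), 169), (np.float64(-111.0), 170), (np.float64(-109.0), 169), (np.float64(-107.0), 168), (np.float64(-105.0), 169), (np.float64(-103.0), 171), (np.float64(-101.0), 171), (np.float64(-99.0), 167), (np.float64(-97.0), 151), (np.float64(-95.0), 125), (np.float64(-93.0), 99), (np.float64(-91.0), 59), (np.float64(-89.0), 32)]
13 
14 
15 
16 [(np.float64(-135.0), 170), (np.float64(-133.0), 169), (np.float64(-131.0), 171), (np.float64(-129.0), 172), (np.float64(-127.0), 170), (np.float64(-125.0), 170), (np.float64(-123.0), 169), (np.float64(-121.0), 170), (np.float64(-119.0), 171), (np.float64(-117.0), 170), (np.float64(-115.0), 170), (np.float64(-113.0), 170), (np.float64(-111.0), 171), (np.float64(-109.0), 172), (np.float64(-107.0), 170), (np.float64(-105.0), 169), (np.float64(-103.0), 171), (np.float64(-101.0), 170), (np.float64(-99.0), 170), (np.float64(-97.0), 170), (np.float64(-95.0), 161), (np.float64(-93.0), 142), (np.float64(-91.0), 128), (np.float64(-89.0), 123)]
```

View pics/stem.png

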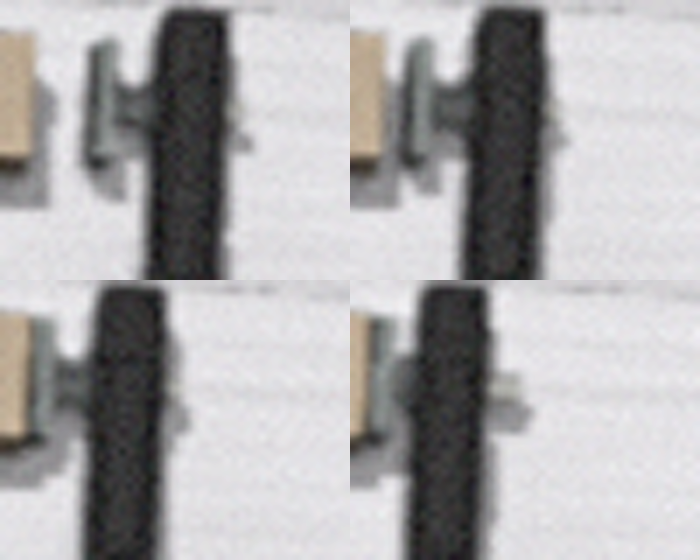

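arm_command(motion=[{"x": 8,"y": 0,"z": 0,"rx": 0,"ry": 0,"rz": 0,"hand": 1},{"x": 16,"y": 0,"z": 0,"rx": 0,"ry": 0,"rz": 0,"hand": 1},{"x": 24,"y": 0,"z": 0,"rx": 0,"ry": 0,"rz": 0,"hand": 1},{"x": 34,"y": 0,"z": 0,"rx": 0,"ry": 0,"rz": 0,"hand": 1},{"x": 42,"y": 0,"z": 0,"rx": 0,"ry": 0,"rz": 0,"hand": 1},{"x": 42,"y": 0,"z": 0,"rx": 0,"ry": 0,"rz": 0,"hand": 1},{"x": 42,"y": 0,"z": 0,"rx": 0,"ry": 0,"rz": 0,"hand": 1}])

```text
clock: 18.88
tcp_pos: [0.4478, 0.1118, 0.0256]
orientation: [0.0, -0.684, 0.729, -0.0]
wrist_force: [-1.6, 0.1, 0.2]
finger_gap: 0.0002
```

```bash
python3 -c "
from h import *
cst();look(17);track(17)
prof(17)"
```

```text
t 18.88 clamp tcp [-89.5  12.6  25.6] Fclamp [-1.6  0.   0.2]
{'jaw': (np.float64(24.15), 0.96), 'pad': (np.float64(3.83), 0.77), 'block': (np.float64(-1.39), 0.73)}
17 jaw back/front [np.float64(-84.88)] [np.float64(-61.32)]
  block edges [np.float64(-46.04)] [np.float64(-7.51)]
```

arm_command(motion=[{"x": -5,"y": 0,"z": 0,"rx": 0,"ry": 0,"rz": 0,"hand": 1},{"x": -10,"y": 0,"z": 0,"rx": 0,"ry": 0,"rz": 0,"hand": 1},{"x": -15,"y": 0,"z": 0,"rx": 0,"ry": 0,"rz": 0,"hand": 1},{"x": -20,"y": 0,"z": 0,"rx": 0,"ry": 0,"rz": 0,"hand": 1},{"x": -24,"y": 0,"z": 0,"rx": 0,"ry": 0,"rz": 0,"hand": 1},{"x": -24,"y": 0,"z": 0,"rx": 0,"ry": 0,"rz": 0,"hand": 1}])

```text
clock: 19.73
tcp_pos: [0.4477, 0.1344, 0.0253]
orientation: [-0.002, -0.684, 0.729, -0.001]
wrist_force: [-2.3, -8.2, 3.5]
finger_gap: -0.0
```

```bash
python3 -c "
from h import *
cst();look(18);track(18)
prof(18)"
```

```text
t 19.73 clamp tcp [-91.1  35.2  25.3] Fclamp [-1.7 -8.3  3.5]
{'jaw': (np.float64(28.47), 0.94), 'pad': (np.float64(8.66), 0.82), 'block': (np.float64(1.13), 0.67)}
18 jaw back/front [np.float64(-80.83)] [np.float64(-56.99)]
  block edges [np.float64(-45.96)] [np.float64(-7.52)]
```

arm_command(motion=[{"x": 1.2,"y": 0,"z": 0,"rx": 0,"ry": 0,"rz": 0,"hand": 1},{"x": 2.4,"y": 0,"z": 0,"rx": 0,"ry": 0,"rz": 0,"hand": 1},{"x": 2.4,"y": 0,"z": 0,"rx": 0,"ry": 0,"rz": 0,"hand": 1}])

```text
clock: 20.2
tcp_pos: [0.4476, 0.1323, 0.0253]
orientation: [-0.002, -0.684, 0.729, -0.0]
wrist_force: [-3.3, -5.8, 3.6]
finger_gap: -0.0002
```

```bash
python3 -c "
from h import *
cst();look(19);track(19)
prof(19)"
```

```text
t 20.2 clamp tcp [-91.   33.1  25.3] Fclamp [-2.9 -6.   3.6]
{'jaw': (np.float64(27.8), 0.95), 'pad': (np.float64(8.35), 0.84), 'block': (np.float64(0.96), 0.68)}
19 jaw back/front [np.float64(-81.16)] [np.float64(-57.48)]
  block edges [np.float64(-45.97)] [np.float64(-7.6)]
```

arm_command(motion=[{"x": 0.8,"y": 0,"z": 0,"rx": 0,"ry": 0,"rz": 0,"hand": 1},{"x": 0.8,"y": 0,"z": 0,"rx": 0,"ry": 0,"rz": 0,"hand": 1},{"x": 0.8,"y": 0,"z": 0,"rx": 0,"ry": 0,"rz": 0,"hand": 1},{"x": 0.8,"y": 0,"z": 0,"rx": 0,"ry": 0,"rz": 0,"hand": 1}])

```text
clock: 20.8
tcp_pos: [0.4476, 0.1317, 0.0253]
orientation: [-0.002, -0.684, 0.729, -0.0]
wrist_force: [-2.9, -5.5, 3.1]
finger_gap: 0.0002
```

```bash
python3 -c "
from h import *
cst();look(20);track(20)
prof(20);cst()"
```

```text
t 20.8 clamp tcp [-91.   32.4  25.3] Fclamp [-2.6 -5.7  3.1]
{'jaw': (np.float64(27.58), 0.96), 'pad': (np.float64(8.28), 0.82), 'block': (np.float64(0.81), 0.68)}
20 jaw back/front [np.float64(-81.45)] [np.float64(-57.6)]
  block edges [np.float64(-46.0)] [np.float64(-7.52)]
t 20.9 clamp tcp [-91.   32.4  25.3] Fclamp [-2.3 -5.1  3.4]
```

View pics/top20c.png

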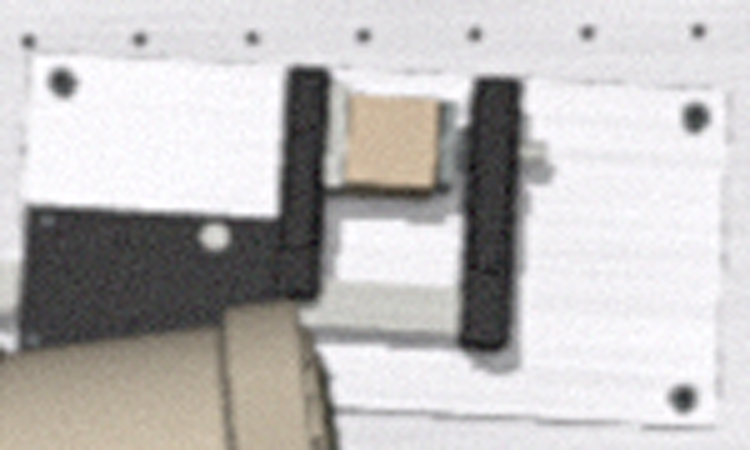

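View pics/side20.png

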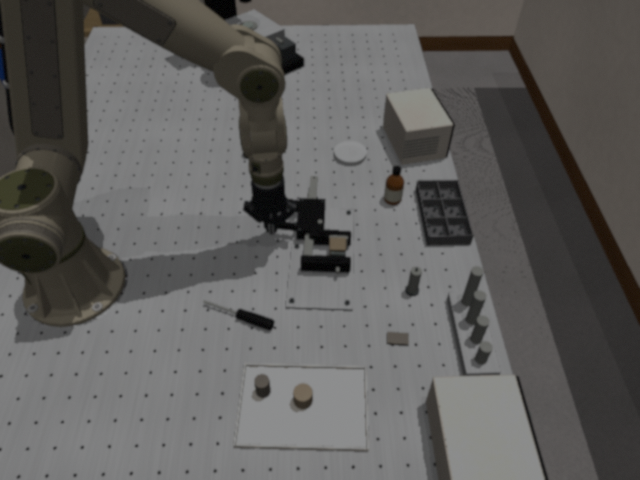

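```bash
python3 -c "
from h import *
print(hand_in())"
```

```text
the job is handed in; nothing more can be done
None
```

I stood the block upright on the base plate between the jaws, let go of it, and drew the jaw in with the trigger until the sprung pad held it against the carrier. The job is handed in at about 21 s of the 61 s allowed, with the shut fingers still holding the trigger squeezed.

- **Pumping:** I made three full squeezes. The third reached the trigger's stop with the spring only about 5.3 mm compressed, so I released it and made a fourth, shorter one. That one overshot to about 7 mm, and I eased the lever back about 3 mm.
- **Spring:** my last top-camera reading puts it at about 6.2 mm, give or take 0.6 mm (half is 6 mm). That figure is inferred from edges in the picture, because the spring cannot be read directly. An earlier check from the stem poking out behind the jaw read lower than the jaw edges, about 4.7 against 5.3 mm at the stop.
- **Block:** its edges stopped moving while the spring went on compressing, so it is seated on the carrier. It looks upright, square to the jaws and centred.
- **Force:** the lever was pushing back with about 5 to 6 N at the end. The highest force along the lever's travel was about 11 N, at the trigger's stop.
- **Everything else:** the plugs, slab, post, bottle, dish and screwdriver look undisturbed in the last side picture. I did not check the loupe.

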